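Lay a fresh glove carton over and latch it into its bench holder

ROBOT

A 6-joint arm with a two-finger parallel gripper is mounted at the origin on a cart in front of the work surface, level with it; the furniture and walls round the work are solid. World frame = base frame: x ahead of the robot, y to its left, z up, the work surface at z = 0. Lengths are in m, angles in rad, forces in N, time in s.
With the tool pointing down it reaches from about 0.35 to 0.875 m from the base axis. Payload 4.2 kg.
Tool frame: the origin (TCP) lies at the very end of the fingers, on their centre line; the grasp point (between the pads) lies 19 mm behind it (bot.pinch_z is the z of the grasp point in the tool frame, in m); z points along the fingers, y is the line along which they close (so a half turn about z gives the same grasp; the last joint's range is limited). The gripper opens to 87 mm and grips with 3 to 60 N. Pads are 19 mm wide; open, the fingers measure 117 mm over their backs; the gripper's body (75 mm by 190 mm) begins 51 mm behind the grasp point.
Start: joints at [-1.023, 0.385, 0.008, 0, -1.194, -0.259], TCP at [0.178, -0.599, 0.223] pointing down, gripper open.
Joint ranges: [-3.14, 3.14], [-1.21, 2.06], [-1.07, 1.41], [-3.16, 2.05], [-2.99, -0.16], [-3.1, 3.1]. Speed limits (rad/s): [2.79, 2.79, 3.14, 3.14, 3.14, 3.14].

INTERFACE

Orientations are given as a unit quaternion [w, x, y, z].
In Python, from bench import bot gives the robot as it stands. The module is installed in compiled form; this text tells all that it offers. Calls block until the motion is done:
- bot.move_ptp(position, orientation): joint-space move of the TCP to a pose.
- bot.movel(position, max_speed=0.15, orientation=None): straight line of the TCP; orientation=None keeps the orientation; max_speed is the mean speed in m/s.
- bot.goto_joints(angles): joint-space move.
- bot.command_gripper(opening, grip_force=None): opening from 0.0 (shut) to 1.0 (fully open); grip_force is the grip in N (None keeps the last); returns when the fingers have stopped.
- bot.wait(seconds).
- bot.solve_ik(position, orientation): joint angles nearest the present ones, or None.
- bot.read_camera(name): name is "scene" or "side" or "wrist"; returns a dict with "pixels" (480x640x3 uint8, blue, green, red), "fx", "fy", "cx", "cy" (pixels), "camera_from_world" (4x4, takes a point from world to camera coordinates). Camera axes: x right, y up, looking along -z (the intrinsics and any distortion apply to the point x, -y, -z); pixel columns grow to the right and rows downward; lengths in m; the calibration is good to about 2 mm. A picture is of the moment at which its call begins. There is no depth.
A pose or a line that the arm cannot do raises bot.PlanningError and nothing moves.
- bot.finish_job(): hands the job in; it is judged then, once.
Readings, each from a call of its own:
- bot.get_clock(): time.
- bot.get_qpos(): joint angles.
- bot.get_dq(): joint speeds.
- bot.get_joint_torque(): joint torques, N m.
- bot.get_tool_pos(): TCP position.
- bot.get_eef_rot(): TCP orientation.
- bot.get_force(): force on the tool from outside, world axes, zero at the start.
- bot.get_ft_torque(): the same for the moment, N m.
- bot.get_finger_gap(): opening from 0.0 (shut) to 1.0 (fully open).
- bot.get_grip_force(): force on a finger pad.
Only numpy, scipy, OpenCV 4.12 (cv2) and the standard library are available. Lean on these libraries where they do the work, as an engineer would, in place of code of your own. Each camera call takes 0.05 s, during which the arm holds its last target. There are 200 camera calls.

TASK

A fresh carton of gloves stands on its long narrow side in front of the open end of the empty bench holder. Push it over so that it lies flat with its dispensing opening facing up, then slide it along the bench squarely into the holder, against the sprung back plate, until both spring clips have snapped in behind it and hold it there on their own. Push with care: the card crushes, so never press it with more than about 20 N, and leave the small things standing around where they are.

Things in the scene. Friction and masses are not known exactly. Their poses are not given: they have to be found in the camera images.
- glove_carton: closed white card carton of gloves, 0.3 to 0.5 kg; as it stands 240 mm long (own x), 75 mm thick (own y), 120 mm tall (own z). Origin: middle of the side it stands on at the start. The broad face on its -y side carries the long rounded perforated opening and at first looks away from the holder. Toppled towards the holder it lies with own y down and own z into the holder.
- carton_center (a point): middle of the carton; 60 mm above the bench while it stands, 37.5 mm when it lies flat. In the latched carton it is 106 mm behind the mouth, up to 111 mm when pressed to the hard end.
- carton_opening (a point): middle of the broad face with the dispensing opening; 75 mm above the bench when the carton lies properly.
- holder: bare sheet-metal holder without floor, screwed to the bench, open above in the middle. Origin on the bench in the middle of its mouth; y points inward (the way the carton slides in), x across. Side walls 245 mm apart inside, 79 mm high, with 10 mm lips overhanging inward on top; lead-in flares widen to 270 mm at 24 mm before the mouth. The latched carton's middle is at y = 0.106.
- clip_far (a joint): spring clip in the holder's side wall at its +x: a steel leaf hinged 8 mm behind the mouth, slanting inward over 40 mm. 0 = at rest, tip 9.5 mm out of the wall and 46 mm behind the mouth. A passing carton presses it outward to 0.12 to 0.3 rad; it snaps back to 0 when the carton's rear edge has passed the tip.
- clip_near (a joint): the same clip in the other side wall (-x of the holder); 0 = at rest, positive = pressed outward. The two need not snap together: the carton can sit a little askew with one corner home and the other short, and then needs a push on the side whose clip is still out.
- clip_far_tip (a point): free end of the clip at +x of the holder, 38 mm above the bench.
- clip_near_tip (a point): free end of the clip at -x of the holder, 38 mm above the bench.
- back_plate (a joint): sprung plate across the rear of the holder. 0 = at rest, face 156 mm behind the mouth; the carton pushes it back (positive, m) against 2.2 rising to 5.5 N, hard end at 0.0148. The clips snap at about 0.012, so some 3 mm remain to the hard end; then the carton springs back 1 to 2 mm onto the clips. Friction, clips and plate together resist the last centimetre with about 8 to 16 N.
- back_plate_face (a point): middle of the face of the sprung back plate, 39 mm above the bench.
- cup_a: specimen cup with screw lid, 60 mm wide, 72 mm high, at the back of the bench; bystander, origin under its middle.
- cup_b: specimen cup, as cup_a; bystander.
- cup_d: specimen cup, as cup_a; bystander.
- bottle_a: small reagent bottle, 52 mm wide, 130 mm high, at the back of the bench; bystander, origin under its middle.
- tape_roll: flat roll of tape, 68 mm wide, 18 mm high, beside the holder; bystander, origin under its middle.
- marker: marker pen lying beside the holder, 136 mm long, 12 mm thick; bystander, origin under its middle.
- petri_dish: shallow dish, 66 mm wide, 15 mm high, on the bench right of the carton; bystander, origin under its middle.

How it is judged:
By the outcome, as a careful person would: the job done as asked, in the order asked, and still so for the second after the job is handed in, with the robot touching nothing.
It also fails if it takes over 72 s, if anything falls off the work surface, if the arm or the gripper's body presses on something with over 40 N, if the wrist force passes 120 N, or if a joint passes its speed limit or range.

## Working session

There is one attempt and no reset: what is moved stays moved. The work goes in short steps, each a Python script; the robot and the scene stay as the last script left them, time stands still between calls to the robot, and variables do not carry over. Pictures are saved under pics/ and viewed, at most 10 in all, crops included, and the job is handed in when it is done.

```bash
mkdir -p pics; ls; python3 - <<'E'
from bench import bot
import cv2,numpy as np
for n in("scene","side"):
    r=bot.read_camera(n); cv2.imwrite(f"pics/{n}0.png",r["pixels"])
    print(n,[k for k in r],r["fx"],r["fy"],r["cx"],r["cy"],np.round(r["camera_from_world"],4).tolist())
print(bot.get_clock(),bot.get_eef_rot(),bot.get_force())
E
```

```text
pics
scene ['pixels', 'fx', 'fy', 'cx', 'cy', 'camera_from_world'] 449.0962990108937 449.0962990108937 312.34371721623825 244.09130190751523 [[-0.5735, -0.819, 0.0194, 0.2823], [0.5467, -0.365, 0.7536, -0.3777], [-0.6102, 0.4428, 0.657, -0.806], [0.0, 0.0, 0.0, 1.0]]
side ['pixels', 'fx', 'fy', 'cx', 'cy', 'camera_from_world'] 548.6490386320306 548.6490386320306 316.5625789670496 238.37260843497728 [[-0.9695, -0.2447, 0.0113, 0.538], [0.2005, -0.7665, 0.6102, -0.2457], [-0.1406, 0.5938, 0.7922, -1.2784], [0.0, 0.0, 0.0, 1.0]]
0.1 [-2.03147705e-04 -1.43813774e-01  9.89604267e-01  9.75825569e-04] [ 0.08653316 -1.13392669 -0.24145352]
```

View pics/scene0.png

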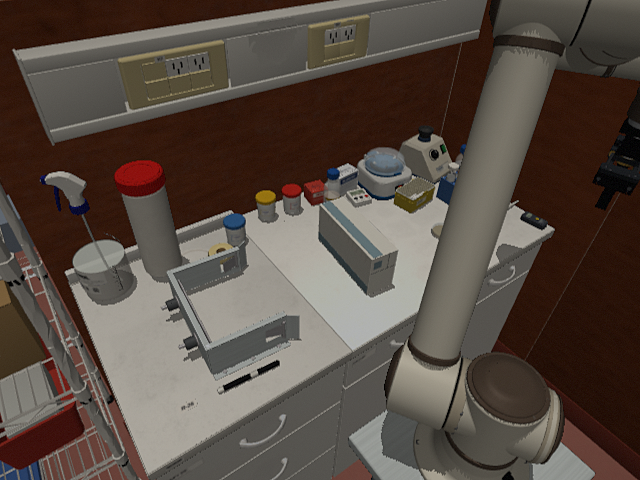

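View pics/side0.png

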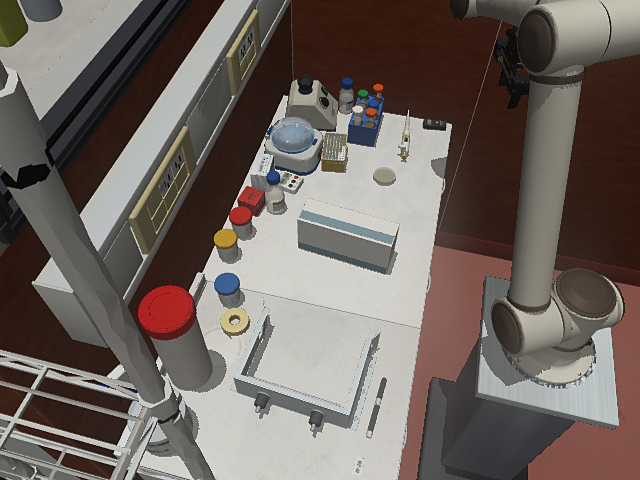

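The scene view shows the carton at about (320–395, 197–295) and the holder at (170–300, 240–370). The side view shows the carton at (298–398, 200–272) and the holder at (235–380, 305–425). I'll enlarge both to read the corners.

```bash
python3 - <<'E'
import cv2
a=cv2.imread("pics/scene0.png")[185:385,160:420]; cv2.imwrite("pics/sc.png",cv2.resize(a,None,fx=3,fy=3,interpolation=cv2.INTER_CUBIC))
a=cv2.imread("pics/side0.png")[190:440,200:430]; cv2.imwrite("pics/sd.png",cv2.resize(a,None,fx=2.4,fy=2.4,interpolation=cv2.INTER_CUBIC))
E
```

```text
(no output)
```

View pics/sc.png

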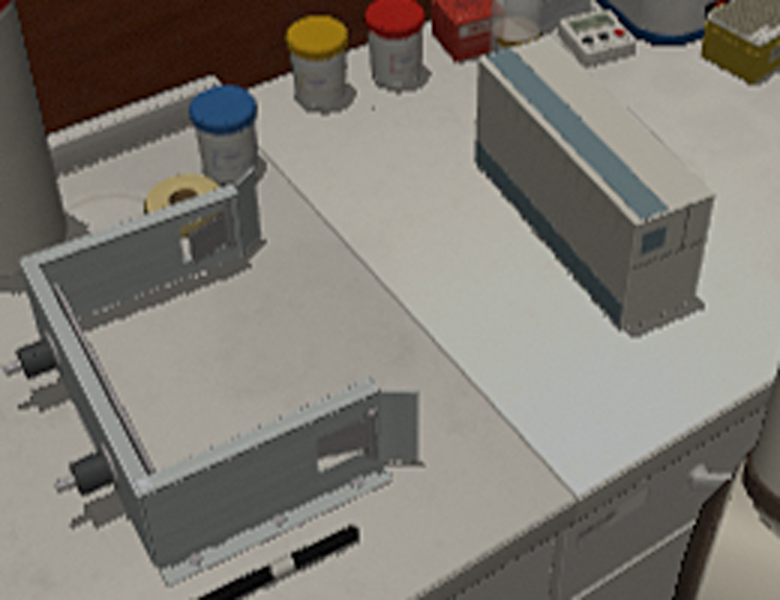

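View pics/sd.png

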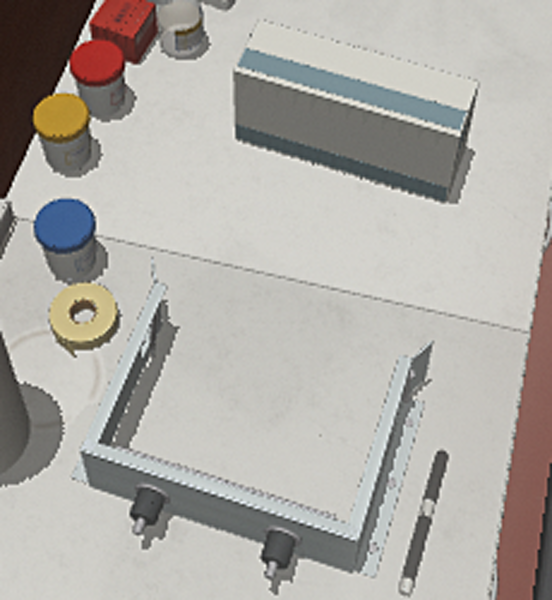

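In the scene crop, the carton's top corners are at (481,62), (640,220) and (713,197), and the holder's top corners are at (380,382), (138,492), (22,263) and (238,188). The same corners are readable in the side crop, so I'll cast rays and triangulate.

```bash
cat > h.py <<'E'
from bench import bot
import numpy as np, cv2, time
CAM={"scene":(449.0963,312.3437,244.0913,np.array([[-0.5735,-0.819,0.0194,0.2823],[0.5467,-0.365,0.7536,-0.3777],[-0.6102,0.4428,0.657,-0.806]])),
"side":(548.649,316.5626,238.3726,np.array([[-0.9695,-0.2447,0.0113,0.538],[0.2005,-0.7665,0.6102,-0.2457],[-0.1406,0.5938,0.7922,-1.2784]]))}
def ray(c,u,v):
    f,cx,cy,M=CAM[c]; d=M[:,:3].T@np.array([(u-cx)/f,-(v-cy)/f,-1]); return -M[:,:3].T@M[:,3],d/np.linalg.norm(d)
def plane(c,u,v,z):
    o,d=ray(c,u,v); return o+d*(z-o[2])/d[2]
def tri(a,b):
    A=np.zeros((3,3));y=np.zeros(3)
    for o,d in(ray("scene",*a),ray("side",*b)):
        P=np.eye(3)-np.outer(d,d);A+=P;y+=P@o
    return np.linalg.solve(A,y)
E
python3 - <<'E'
from h import *
np.set_printoptions(precision=4,suppress=True)
S=lambda u,v:(u/3+160-.33,v/3+185-.33); D=lambda u,v:(u/2.4+200-.3,v/2.4+190-.3)
for n,a,b,z in [("Cfar_h_top",(481,62),(237,68),.12),("Cnear_h_top",(640,220),(462,130),.12),("Cnear_a_top",(713,197),(478,84),.12),("Cfar_h_bot",(477,165),(236,140),0),("Cnear_h_bot",(625,332),(449,200),0),
 ("Hnear_mouth",(380,384),(408,356),.08),("Hnear_rear",(138,492),(358,542),.08),("Hfar_rear",(22,263),(83,452),.08),("Hfar_mouth",(238,186),(163,285),.08)]:
    print(n,tri(S(*a),D(*b)),plane("scene",*S(*a),z),plane("side",*D(*b),z))
print("marker ends",plane("side",*D(443,452),.006),plane("side",*D(405,590),.006))
print("cup_blue lid",plane("side",*D(66,223),.072),"tape",plane("side",*D(84,313),.018))
print("petri",plane("side",384,176,.01),"bottle red cup",plane("side",*D(98,60),.072))
E
```

```text
Cfar_h_top [ 0.6335 -0.1224  0.1186] [ 0.6304 -0.1181  0.12  ] [ 0.6335 -0.1244  0.12  ]
Cnear_h_top [ 0.3975 -0.0984  0.125 ] [ 0.4007 -0.1007  0.12  ] [ 0.3975 -0.104   0.12  ]
Cnear_a_top [ 0.3914 -0.1677  0.1173] [ 0.3892 -0.1647  0.12  ] [ 0.3913 -0.1661  0.12  ]
Cfar_h_bot [ 0.6362 -0.1227 -0.0029] [ 0.6332 -0.1201  0.    ] [ 0.6356 -0.1212  0.    ]
Cnear_h_bot [ 0.3964 -0.0989  0.0019] [ 0.3972 -0.0986  0.    ] [ 0.3965 -0.1019  0.    ]
Hnear_mouth [0.4035 0.1312 0.0807] [0.4043 0.1302 0.08  ] [0.4034 0.1316 0.08  ]
Hnear_rear [0.4117 0.3101 0.0844] [0.4155 0.3081 0.08  ] [0.4116 0.3096 0.08  ]
Hfar_rear [0.6578 0.2915 0.0795] [0.6573 0.2915 0.08  ] [0.6576 0.2919 0.08  ]
Hfar_mouth [0.6394 0.1173 0.0845] [0.645  0.1136 0.08  ] [0.6401 0.1166 0.08  ]
marker ends [0.3545 0.1809 0.006 ] [0.3648 0.3136 0.006 ]
cup_blue lid [0.7543 0.0694 0.072 ] tape [0.7197 0.1323 0.018 ]
petri [ 0.4614 -0.4276  0.01  ] bottle red cup [ 0.7919 -0.1356  0.072 ]
```

Carton and holder are both located. In the holder frame the carton is offset about +10 mm across and turned about -1°. I'll topple it first with the open fingers, pushing high on the far broad face.

```bash
cat >> h.py <<'E'
def q(deg):
    p=np.radians(90+deg)/2; return [0,float(np.cos(p)),float(np.sin(p)),0]
def ax(deg):  # x axis, y axis of a frame with this yaw
    t=np.radians(deg); return np.array([np.cos(t),np.sin(t),0]),np.array([-np.sin(t),np.cos(t),0])
def push(vec,n,speed,stop,f0,every=1):
    """n small straight steps of vec; stops when the push force along it exceeds stop"""
    u=vec/np.linalg.norm(vec); out=[]; p=np.array(bot.get_tool_pos())
    for i in range(n):
        p=p+vec; bot.movel(p.tolist(),max_speed=speed); f=-(np.array(bot.get_force())-f0)@u
        out.append(round(float(f),1))
        if f>stop: break
    print("steps",len(out),"force",out[::every],"tcp",np.round(bot.get_tool_pos(),4),"t",round(bot.get_clock(),1)); return out
def snap(c,n):
    im=bot.read_camera(c)["pixels"]; cv2.imwrite(f"pics/{n}.png",im); return im
E
python3 - <<'E'
from h import *
bot.command_gripper(1.0)
ex,ey=ax(-5.2); P=np.array([0.509,-0.185,0]); 
bot.move_ptp((P-0.045*ey+[0,0,.2]).tolist(),q(-5.2)); print(bot.get_clock(),bot.get_qpos())
bot.movel((P-0.03*ey+[0,0,.1]).tolist(),max_speed=.15)
f0=np.array(bot.get_force()); print(f0,bot.get_clock())
push(0.01*ey+[0,0,0.001],5,.06,8,f0)
snap("side","t1")
E
```

```text
Traceback (most recent call last):
bench.PlanningError: the arm cannot take that pose within its joint ranges
```

```bash
python3 - <<'E'
from h import *
for y in(-.23,-.1,.17):
  for d in (-5,175,-50,-95,85,40,130):
    for z in(.03,.1,.2):
      s=bot.solve_ik([.505,y,z],q(d)); print(y,d,z,None if s is None else np.round(s,2))
E
```

```text
-0.23 -5 0.03 [-0.14  0.48 -0.4   0.   -0.69 -3.09]
-0.23 -5 0.1 [-0.14  0.39 -0.33  0.   -0.85 -3.09]
-0.23 -5 0.2 [-0.14  0.28 -0.2   0.   -1.09 -3.09]
-0.23 175 0.03 [-0.14  0.48 -0.4   0.   -0.69  0.05]
-0.23 175 0.1 [-0.14  0.39 -0.33  0.   -0.85  0.05]
-0.23 175 0.2 [-0.14  0.28 -0.2   0.   -1.09  0.05]
-0.23 -50 0.03 [-0.14  0.48 -0.4   0.   -0.69  2.4 ]
-0.23 -50 0.1 [-0.14  0.39 -0.33  0.   -0.85  2.4 ]
-0.23 -50 0.2 [-0.14  0.28 -0.2   0.   -1.09  2.4 ]
-0.23 -95 0.03 [-0.14  0.48 -0.4   0.   -0.69  1.62]
-0.23 -95 0.1 [-0.14  0.39 -0.33  0.   -0.85  1.62]
-0.23 -95 0.2 [-0.14  0.28 -0.2   0.   -1.09  1.62]
-0.23 85 0.03 [-0.14  0.48 -0.4   0.   -0.69 -1.52]
-0.23 85 0.1 [-0.14  0.39 -0.33  0.   -0.85 -1.52]
-0.23 85 0.2 [-0.14  0.28 -0.2   0.   -1.09 -1.52]
-0.23 40 0.03 [-0.14  0.48 -0.4  -0.   -0.69 -2.31]
-0.23 40 0.1 [-0.14  0.39 -0.33  0.   -0.85 -2.31]
-0.23 40 0.2 [-0.14  0.28 -0.2   0.   -1.09 -2.31]
-0.23 130 0.03 [-0.14  0.48 -0.4   0.   -0.69 -0.74]
-0.23 130 0.1 [-0.14  0.39 -0.33  0.   -0.85 -0.74]
-0.23 130 0.2 [-0.14  0.28 -0.2   0.   -1.09 -0.74]
-0.1 -5 0.
[... 1427 characters left out ...]
1 [ 0.63  0.35 -0.38  0.   -0.83  1.64]
0.17 -50 0.2 [ 0.63  0.25 -0.25  0.   -1.07  1.64]
0.17 -95 0.03 [ 0.63  0.45 -0.45  0.   -0.67  0.85]
0.17 -95 0.1 [ 0.63  0.35 -0.38  0.   -0.83  0.85]
0.17 -95 0.2 [ 0.63  0.25 -0.25  0.   -1.07  0.85]
0.17 85 0.03 [ 0.63  0.45 -0.45 -0.   -0.67 -2.29]
0.17 85 0.1 [ 0.63  0.35 -0.38  0.   -0.83 -2.29]
0.17 85 0.2 [ 0.63  0.25 -0.25  0.   -1.07 -2.29]
0.17 40 0.03 [ 0.63  0.45 -0.45  0.   -0.67 -3.07]
0.17 40 0.1 [ 0.63  0.35 -0.38  0.   -0.83 -3.07]
0.17 40 0.2 [ 0.63  0.25 -0.25  0.   -1.07 -3.07]
0.17 130 0.03 [ 0.63  0.45 -0.45  0.   -0.67 -1.5 ]
0.17 130 0.1 [ 0.63  0.35 -0.38  0.   -0.83 -1.5 ]
0.17 130 0.2 [ 0.63  0.25 -0.25  0.   -1.07 -1.5 ]
```

The half-turned orientation (+180°) stays well inside the joint range, so I'll use that.

```bash
sed -i 's/np.radians(90+deg)\/2/np.radians(270+deg)\/2/' h.py; python3 - <<'E'
from h import *
bot.command_gripper(1.0)
ex,ey=ax(-5.2); P=np.array([0.509,-0.185,0]); 
bot.move_ptp((P-0.045*ey+[0,0,.2]).tolist(),q(-5.2)); print(bot.get_clock())
bot.movel((P-0.03*ey+[0,0,.1]).tolist(),max_speed=.15)
f0=np.array(bot.get_force()); print(f0,bot.get_clock())
push(0.01*ey+[0,0,0.001],5,.06,8,f0)
snap("side","t1")
E
```

```text
2.325
[-0.18975415  0.78833197 -0.44712217] 3.15
steps 5 force [-0.3, 0.5, 2.7, 2.2, 2.3] tcp [ 0.5114 -0.1653  0.1055] t 4.7
```

View pics/t1.png

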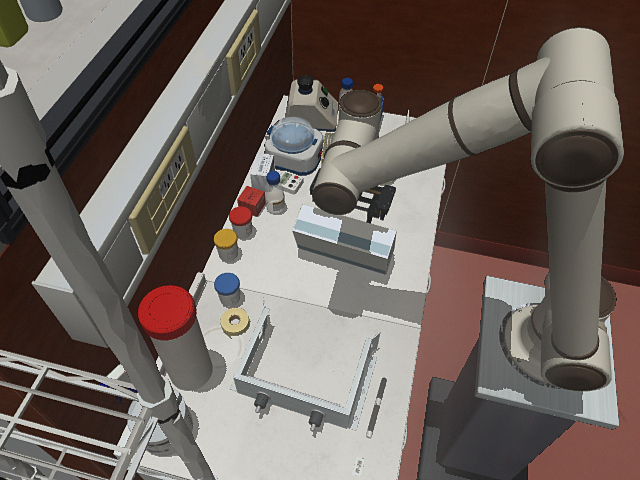

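The carton's bottom edge is still at about (295,250)–(387,272), while its top edge has shifted towards the holder. So it is tipping rather than sliding, at about 2.3 N. I'll keep pushing.

```bash
python3 - <<'E'
from h import *
ex,ey=ax(-5.2); f0=np.array([-.19,.79,-.45])
push(0.006*ey,7,.05,8,f0); 
p=np.array(bot.get_tool_pos())
for i in range(4):
    if push(0.006*ey,1,.05,8,f0)[-1]<0.6: break
bot.wait(.6)
p=np.array(bot.get_tool_pos()); bot.movel((p-0.09*ey+[0,0,.07]).tolist(),max_speed=.2)
snap("scene","t2s");snap("side","t2"); print(bot.get_clock())
E
```

```text
steps 7 force [0.6, 0.8, 0.3, 1.5, 0.4, 1.1, -0.0] tcp [ 0.5152 -0.1233  0.1055] t 6.7
steps 1 force [0.4] tcp [ 0.5158 -0.117   0.1055] t 6.9
8.35
```

View pics/t2.png

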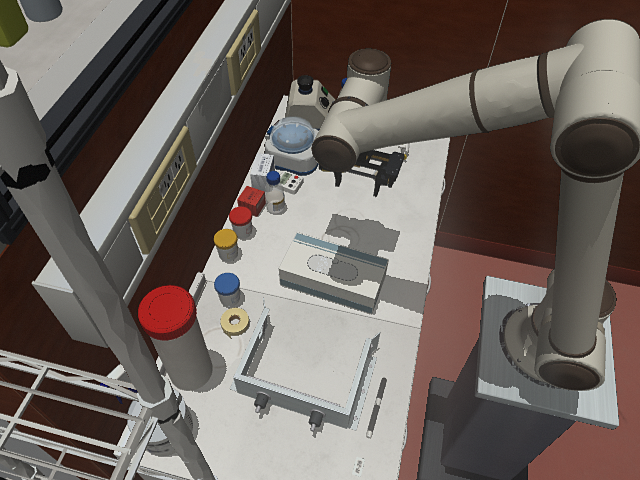

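The carton lies flat with its opening up, its top face at about (298,235), (388,262), (376,303), (279,270) in the side view. I'll view one combined enlargement to measure its pose.

```bash
python3 - <<'E'
import cv2,numpy as np
a=cv2.resize(cv2.imread("pics/t2.png")[220:320,270:400],None,fx=6,fy=6,interpolation=cv2.INTER_CUBIC)[:,:]
b=cv2.resize(cv2.imread("pics/t2s.png")[205:325,270:400],None,fx=6,fy=6,interpolation=cv2.INTER_CUBIC)
c=np.zeros((600,800,3),np.uint8); a=cv2.resize(a,(400,308)); b=cv2.resize(b,(400,369)); c[:308,:400]=a; c[:369,400:]=b
cv2.imwrite("pics/t2c.png",c[:370])
E
```

```text
(no output)
```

View pics/t2c.png

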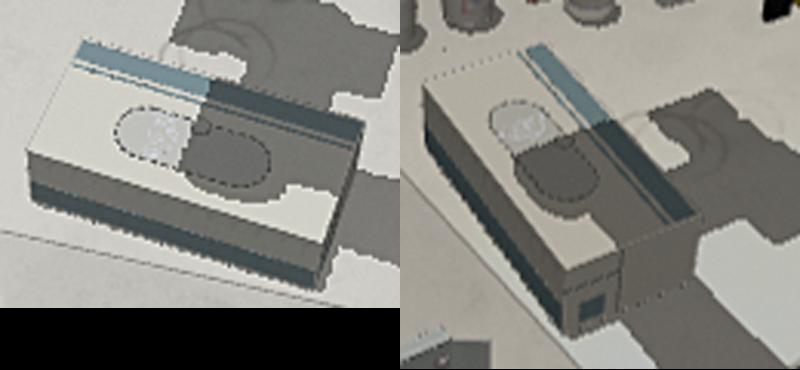

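Side crop top corners: (81,40), (364,121), (324,243), (27,150). Scene crop: (541,43), (697,214), (568,272), (424,82).

```bash
python3 - <<'E'
from h import *
np.set_printoptions(precision=4,suppress=True)
k=400/130
P=[]
for a,b in [((141,43),(81,40)),((297,214),(364,121)),((168,272),(324,243)),((24,82),(27,150))]:
    A=(a[0]/k+270-.3,a[1]/k+205-.3);B=(b[0]/k+270-.3,b[1]/k+220-.3)
    s,d=plane("scene",*A,.075),plane("side",*B,.075); P.append((s+d)/2); print(s,d,tri(A,B))
P=np.array(P); c=P.mean(0); v=P[0]-P[1]+P[3]-P[2]; w=P[3]-P[0]+P[2]-P[1]
print("centre",c,"yaw",np.degrees(np.arctan2(v[1],v[0])),np.degrees(np.arctan2(-w[0],w[1])),np.linalg.norm(v)/2,np.linalg.norm(w)/2)
ex,ey=ax(-4.2); m=np.array([.522,.1238,0]); print("in holder",(c-m)@ex,(c-m)@ey)
E
```

```text
[ 0.6376 -0.1103  0.075 ] [ 0.6373 -0.1127  0.075 ] [ 0.6369 -0.1106  0.0762]
[ 0.4016 -0.0871  0.075 ] [ 0.4002 -0.0909  0.075 ] [ 0.4001 -0.0869  0.0779]
[0.4082 0.0284 0.075 ] [0.4104 0.0273 0.075 ] [0.4104 0.0262 0.0723]
[0.6484 0.0016 0.075 ] [0.6488 0.0025 0.075 ] [0.6491 0.0015 0.0741]
centre [ 0.524  -0.0427  0.075 ] yaw -5.790854198840345 -4.858685631606696 0.2391423521940788 0.11558726851558286
in holder 0.014234306281737415 -0.1658549118709259
```

The carton is 14 mm off centre across the holder and turned about -1.2°. I'll square and shift it by pushing its far end with the two spread fingers, aligned to the holder, and then push from behind.

```bash
cat >> h.py <<'E'
HY=-4.2; EX,EY=ax(HY); M=np.array([.522,.1238,0])
def H(x,y,z): return (M+x*EX+y*EY+[0,0,z]).tolist()
def inH(p): d=np.array(p)-M; return np.round([d@EX,d@EY,d[2]],4)
E
python3 - <<'E'
from h import *
yc=-.166
bot.move_ptp(H(.165,yc,.17),q(HY+90)); bot.movel(H(.160,yc,.03),max_speed=.15); bot.wait(.2)
f0=np.array(bot.get_force()); print(f0,bot.get_clock())
push(-.003*EX,10,.04,10,f0); print(inH(bot.get_tool_pos()))
bot.movel(H(.150,yc,.03),max_speed=.1); bot.movel(H(.150,yc,.17),max_speed=.25)
bot.move_ptp(H(0,-.29,.17),q(HY)); bot.movel(H(0,-.275,.03),max_speed=.2); bot.wait(.2)
f0=np.array(bot.get_force()); print(f0,bot.get_clock())
push(.008*EY,10,.06,8,f0); print(inH(bot.get_tool_pos()))
snap("scene","t3s");snap("side","t3")
a=cv2.imread("pics/t3.png")[200:440,220:420]; b=cv2.imread("pics/t3s.png")[180:390,160:400]
c=np.zeros((480,800,3),np.uint8); c[:480,:400]=cv2.resize(a,(400,480)); c[:350,400:]=cv2.resize(b,(400,350)); cv2.imwrite("pics/t3c.png",c)
E
```

```text
[-0.58302089 -0.03494587  0.93227373] 10.85
steps 10 force [0.2, 0.7, 1.2, -0.4, 0.9, 2.5, 2.7, 3.3, 2.2, 2.7] tcp [ 0.6399 -0.0513  0.0312] t 13.3
[ 0.1304 -0.166   0.0312]
[-0.09844922  0.28399543 -1.45823845] 16.7083
steps 10 force [0.4, 1.4, 0.2, 0.3, 0.7, -0.0, 0.5, 0.1, -0.1, -0.0] tcp [ 0.5087 -0.0705  0.0312] t 19.5
[ 0.001  -0.1947  0.0312]
```

View pics/t3c.png

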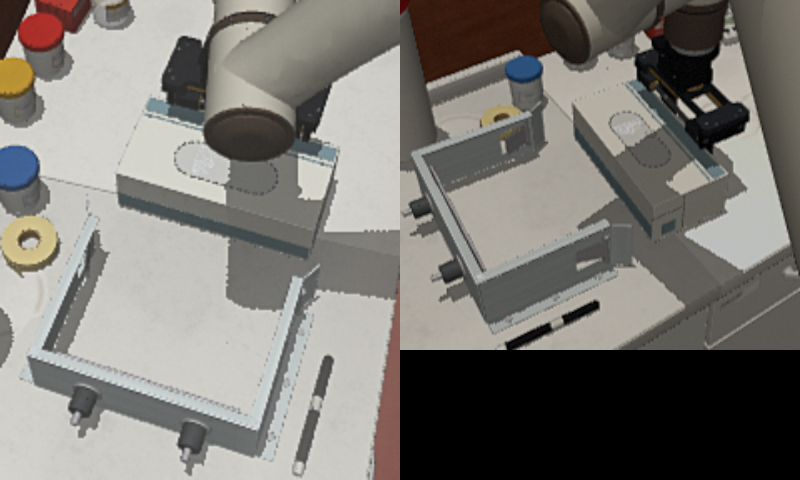

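The carton is in front of the mouth, with side-crop corners (150,98), (338,150), (122,163). I'll check the pose numerically before entering.

```bash
python3 - <<'E'
from h import *
np.set_printoptions(precision=4,suppress=True)
D=lambda u,v:(u/2+220-.25,v/2+200-.25); S=lambda u,v:((u-400)/(400/240)+160-.2,v/(400/240)+180-.2)
for n,p in [("farAway",plane("side",*D(150,98),.075)),("nearAway",plane("side",*D(338,150),.075)),("farHold",plane("side",*D(119,164),.075)),("nearHold",plane("side",*D(315,226),.075)),
 ("s farAway",plane("scene",*S(632,82),.075)),("s nearAway",plane("scene",*S(724,174),.075)),("s farHold",plane("scene",*S(573,102),.075)),("s nearHold",plane("scene",*S(652,208),.075)),
 ("flare far top",plane("side",*D(93,212),.079)),("flare near top",plane("side",*D(319,265),.079)),("s flare far",plane("scene",*S(541,101),.079)),("s flare near",plane("scene",*S(632,226),.079))]: print(n,p,inH(p))
E
```

```text
farAway [ 0.627  -0.0636  0.075 ] [ 0.1184 -0.1792  0.075 ]
nearAway [ 0.3908 -0.046   0.075 ] [-0.1184 -0.179   0.075 ]
farHold [0.6363 0.0383 0.075 ] [ 0.1202 -0.0769  0.075 ]
nearHold [0.3988 0.0624 0.075 ] [-0.1184 -0.0702  0.075 ]
s farAway [ 0.6258 -0.0496  0.075 ] [ 0.1162 -0.1653  0.075 ]
s nearAway [ 0.3924 -0.0438  0.075 ] [-0.117  -0.1767  0.075 ]
s farHold [0.6353 0.0503 0.075 ] [ 0.1184 -0.065   0.075 ]
s nearHold [0.3972 0.0719 0.075 ] [-0.1207 -0.0609  0.075 ]
flare far top [0.6454 0.1101 0.079 ] [ 0.1241 -0.0046  0.079 ]
flare near top [0.3857 0.1119 0.079 ] [-0.135  -0.0218  0.079 ]
s flare far [0.6595 0.0909 0.079 ] [ 0.1396 -0.0227  0.079 ]
s flare near [0.3839 0.1118 0.079 ] [-0.1368 -0.0221  0.079 ]
```

The carton is centred within 1–2 mm, square, and its rear is about 180 mm before the mouth. Now I'll slide it in.

```bash
python3 - <<'E'
from h import *
f0=np.array([-.1,.28,-1.46])
a=push(.01*EY,8,.06,9,f0); print(inH(bot.get_tool_pos()))
if a[-1]<9:
    push(.006*EY,20,.05,12,f0); print(inH(bot.get_tool_pos()), np.round(bot.get_ft_torque(),2))
snap("scene","t4s");snap("side","t4")
E
```

```text
steps 8 force [0.4, 1.2, 0.1, 1.0, -0.1, -0.1, 0.7, 1.8] tcp [0.5151 0.0092 0.0314] t 22.2
[ 0.0015 -0.1148  0.0314]
steps 20 force [4.3, 6.6, 6.7, 6.2, 5.7, 5.2, 5.4, 4.8, 4.6, 4.7, 4.6, 4.1, 3.3, 2.9, 2.5, 2.5, 3.3, 3.5, 4.6, 2.8] tcp [0.5239 0.1289 0.0314] t 27.5
[0.0015 0.0052 0.0314] [-0.77  0.27  0.08]
```

```bash
python3 - <<'E'
from h import *
f0=np.array([-.1,.28,-1.46])
a=push(.004*EY,4,.04,12,f0); print(inH(bot.get_tool_pos()))
if a[-1]<12: a=push(.0015*EY,12,.02,15.5,f0); print(inH(bot.get_tool_pos()), np.round(bot.get_ft_torque(),2))
E
```

```text
steps 4 force [3.9, 5.2, 5.1, 4.1] tcp [0.525  0.1449 0.0314] t 28.6
[0.0015 0.0213 0.0314]
steps 12 force [5.6, 5.2, 5.1, 7.0, 8.5, 8.6, 9.5, 8.9, 10.2, 10.4, 10.2, 11.8] tcp [0.5261 0.161  0.0314] t 31.6
[0.0014 0.0374 0.0314] [-2.88 -0.39  0.19]
```

The plate met the carton at TCP ≈ 0.0265, so its rear is now about 47 mm in and only 1–2 mm remain to the snap. I'll finish in fine steps.

```bash
python3 - <<'E'
from h import *
f0=np.array([-.1,.28,-1.46]); p0=np.array(bot.get_tool_pos())
for s in (.002,.0028,.0036,.0042,.0048,.0054):
    bot.movel((p0+s*EY).tolist(),max_speed=.02); f=-(np.array(bot.get_force())-f0)@EY
    print(s,round(float(f),1),inH(bot.get_tool_pos()),np.round(bot.get_ft_torque(),2))
    if f>16: break
    if bot.get_tool_pos()[1] and inH(bot.get_tool_pos())[1]>.0405: break
snap("scene","t5s");snap("side","t5"); print(bot.get_clock())
a=cv2.imread("pics/t5.png")[290:430,225:395]; b=cv2.imread("pics/t5s.png")[225:380,160:310]
c=np.zeros((420,800,3),np.uint8); c[:329]=np.hstack([cv2.resize(a,(400,329),interpolation=2),cv2.resize(b,(400,413),interpolation=2)[:329]]) ; c[:413,400:]=cv2.resize(b,(400,413),interpolation=2); cv2.imwrite("pics/t5c.png",c)
E
```

```text
0.002 11.1 [0.0014 0.0374 0.0315] [-3.03 -0.5   0.22]
0.0028 9.7 [0.0011 0.0384 0.0314] [-2.65 -0.36 -0.1 ]
0.0036 8.7 [0.0014 0.0398 0.0314] [-2.18 -0.22  0.22]
0.0042 8.3 [0.0015 0.0404 0.0314] [-2.25 -0.22  0.25]
0.0048 9.2 [0.0015 0.041  0.0314] [-2.3  -0.2   0.22]
32.9667
```

View pics/t5c.png

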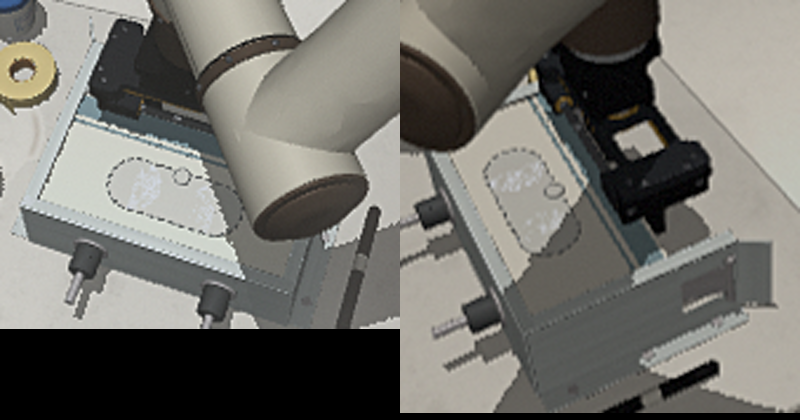

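The force peaked at 11.8 N and dropped in two steps (9.7, then 8.7), with the moment flicking one way and back. That fits the two clips snapping one after the other. I'll back off while watching where contact ends, then look.

```bash
python3 - <<'E'
from h import *
f0=np.array([-.1,.28,-1.46]); p0=np.array(bot.get_tool_pos())
for i in range(1,9):
    bot.movel((p0-.001*i*EY).tolist(),max_speed=.03); f=-(np.array(bot.get_force())-f0)@EY
    print(i,round(float(f),1),inH(bot.get_tool_pos())[1],np.round(bot.get_ft_torque(),2)[[0,2]])
bot.movel(H(0,-.08,.04),max_speed=.15); bot.move_ptp(H(-.0,-.25,.25),q(HY))
snap("scene","t6s");snap("side","t6");snap("wrist","t6w"); print(bot.get_clock())
a=cv2.imread("pics/t6.png")[295:425,230:390]; b=cv2.imread("pics/t6s.png")[230:380,165:310]
c=np.zeros((600,800,3),np.uint8); b=cv2.resize(b,(400,414),interpolation=2); a=cv2.resize(a,(400,325),interpolation=2)
c[:325,:400]=a; c[:414,400:]=b; s=cv2.imread("pics/t6s.png"); e=cv2.resize(s[255:310,255:305],(200,220),interpolation=2); c[330:550,:200]=e
e=cv2.resize(s[240:275,205:245],(200,175),interpolation=2); c[330:505,200:400]=e
e=cv2.resize(s[295:350,250:305],(180,180),interpolation=2); c[418:598,400:580]=e
cv2.imwrite("pics/t6c.png",c)
E
```

```text
1 5.2 0.0398 [-1.62  0.26]
2 4.1 0.0394 [-0.99  0.14]
3 1.9 0.0384 [-0.52  0.07]
4 1.1 0.0373 [-0.34  0.06]
5 -0.5 0.0363 [0.04 0.05]
6 0.1 0.035 [-0.01 -0.02]
7 0.3 0.0339 [-0.  0.]
8 0.1 0.0329 [0.01 0.08]
37.075
```

View pics/t6c.png

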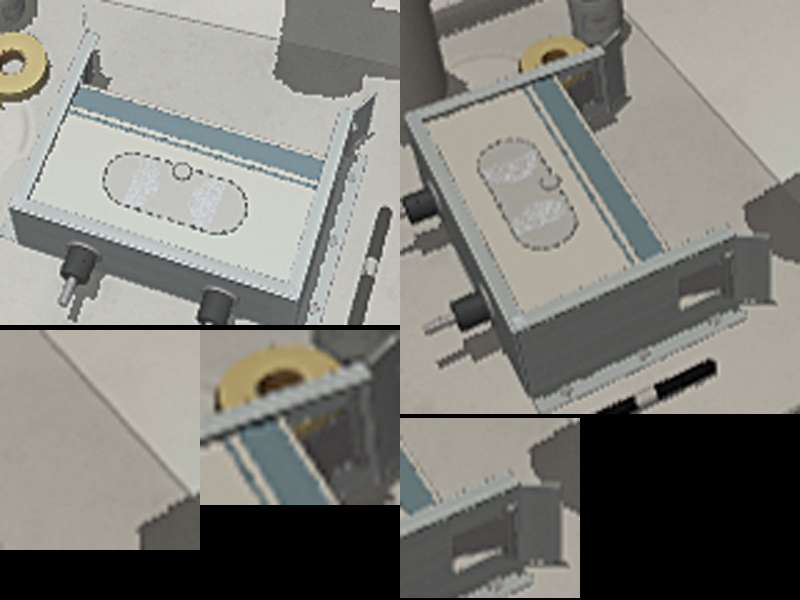

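The carton stays in. Contact ended with its rear at about 46 mm, which is the latched position, and the blue rear band at crop (75,95)–(325,170) looks parallel to the holder. I'll check the squareness and the clip windows numerically.

```bash
python3 - <<'E'
from h import *
for cam,f in(("side","t6"),("scene","t6s")):
    im=cv2.imread(f"pics/{f}.png"); hsv=cv2.cvtColor(im,cv2.COLOR_BGR2HSV)
    m=cv2.inRange(hsv,(90,60,60),(112,255,200)); m[:230]=0;m[380:]=0;m[:,:160]=0;m[:,400:]=0
    n,l,st,_=cv2.connectedComponentsWithStats(m); k=1+np.argmax([s[4] if abs(s[0]+s[2]/2-(310 if cam=="side" else 380/1.5))<60 else 0 for s in st[1:]])
    ys,xs=np.nonzero(l==k); Q=np.array([inH(plane(cam,x,y,.075)) for x,y in zip(xs,ys)])
    print(cam,st[k])
    bins=np.arange(-.10,.101,.01); R=[]
    for b in bins:
        s=Q[abs(Q[:,0]-b)<.005]
        if len(s)>5: R.append((b,np.median(s[:,1]),s[:,1].min()))
    R=np.array(R); print("x range",R[0,0],R[-1,0],"median y",R[:,1].mean(),"slope deg",np.degrees(np.polyfit(R[:,0],R[:,1],1)[0]),"edge",R[:,2].mean(),np.degrees(np.polyfit(R[:,0],R[:,2],1)[0]))
A,B,C=[cv2.imread(f"pics/{f}.png").astype(int) for f in("scene0","t4s","t6s")]
w=np.s_[318:348,263:290]; print("near win rest/now",abs(A-C)[w].mean(),"rest/pressed",abs(A-B)[w].mean(),"now/pressed",abs(C-B)[w].mean())
A,B,C=[cv2.imread(f"pics/{f}.png").astype(int) for f in("side0","t4","t6")]
for nm,w in(("near",np.s_[335:365,362:385]),("far",np.s_[305:345,248:272])): print(nm,abs(A-C)[w].mean(),abs(A-B)[w].mean(),abs(C-B)[w].mean())
E
```

```text
side [273 333   1   1   1]Traceback (most recent call last):
  File "<stdin>", line 12, in <module>
IndexError: too many indices for array: array is 1-dimensional, but 2 were indexed
```

The colour mask missed the band, so I'll probe each side physically. The contact depth on each side shows the squareness, and the push would seat a late clip.

```bash
python3 - <<'E'
from h import *
for x in(.045,-.045):
    if x>0: bot.move_ptp(H(x,-.06,.06),q(HY))
    bot.movel(H(x,.02,.0315),max_speed=.15); bot.movel(H(x,.031,.0315),max_speed=.06); bot.wait(.15); f0=np.array(bot.get_force())
    for y in np.arange(.033,.0431,.001):
        bot.movel(H(x,y,.0315),max_speed=.025); f=-(np.array(bot.get_force())-f0)@EY; yy=inH(bot.get_tool_pos())[1]
        print(x,yy,round(float(f),1))
        if f>13 or yy>.0405: break
    bot.movel(H(x,.015,.0315),max_speed=.08)
bot.movel(H(-.03,-.08,.05),max_speed=.25); bot.move_ptp(H(0,-.25,.25),q(HY)); print(bot.get_clock())
snap("scene","t7s"); snap("side","t7")
for c,p,r in(("scene","t7s","t6s"),("side","t7","t6")):
    print(c,abs(cv2.imread(f"pics/{p}.png").astype(int)-cv2.imread(f"pics/{r}.png"))[230:430,160:390].mean())
E
```

```text
0.045 0.033 -0.0
0.045 0.0341 -0.8
0.045 0.0351 0.2
0.045 0.0361 -0.7
0.045 0.0371 0.4
0.045 0.0372 4.0
0.045 0.0376 7.3
0.045 0.0382 6.3
0.045 0.0391 8.8
0.045 0.0399 8.7
0.045 0.0408 9.0
-0.045 0.033 -0.1
-0.045 0.0341 0.0
-0.045 0.0351 1.2
-0.045 0.0361 1.5
-0.045 0.0368 1.7
-0.045 0.037 5.4
-0.045 0.0375 6.8
-0.045 0.0381 7.3
-0.045 0.0387 9.3
-0.045 0.0395 8.5
-0.045 0.0403 11.0
48.6417
scene 1.129572463768116
side 1.3691014492753624
```

Both sides meet the carton at the same depth (0.0371 and 0.0369), so it sits square and both clips hold it. The pictures before and after the probing match, so I'm handing the job in.

```bash
python3 -c "
from bench import bot
print(bot.finish_job(),bot.get_clock())"
```

```text
the job is handed in; nothing more can be done
the job is handed in; nothing more can be done
```

The job is handed in: the carton lies flat with its opening up, seated square in the holder at latched depth; both clips appear latched from force drops and equal contact depths rather than a direct view, no push read over 12 N, nothing else was knocked, and it took about 49 s.

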